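# Open the jar and seat the filling funnel

## Robot

A 6-joint arm with a two-finger parallel gripper is mounted at the origin on the work surface. World frame = base frame: x ahead of the robot, y to its left, z up, the work surface at z = 0. Lengths are in mm, angles in rad, forces in N, time in s.
With the tool pointing down it reaches from about 300 to 775 mm from the base axis. Payload 14.6 kg.
Tool frame: the origin (TCP) lies on the front face of the gripper's body, between the roots of the fingers; the fingertips stand 97 mm ahead of it and the grasp point (between the pads) lies 78 mm ahead of it; z points along the fingers, y is the line along which they close (so a half turn about z gives the same grasp; the last joint's range is limited). The gripper opens to 94 mm and grips with 3 to 60 N. Pads are 16 mm wide; open, the fingers measure 119 mm over their backs; the gripper's body (75 mm by 177 mm) begins 78 mm behind the grasp point.
Start: joints at [-1.287, 0.3, 1.521, -0, 1.321, -0.067], TCP at [189, -516.497, 302.646] pointing down, gripper open.
Joint ranges: [-3.03, 3.03], [-0.79, 2.21], [0.23, 2.52], [-1.04, 4.18], [0, 3.07], [-2.55, 2.55]. Speed limits (rad/s): [2.22, 2.22, 2.57, 3.14, 3.14, 3.14].

## Interface

Orientations are given as [roll, pitch, yaw] about the fixed x, y, z axes, in that order (R = Rz(yaw) Ry(pitch) Rx(roll)).
In Python, from cell import * gives the robot as it stands.
- The arm moves only by the tool carry_out, never from a script. Its arguments are lists of equal length, an entry for each row: "slide": the shift along the world's x, y, z scaled (see below), a list of three; "dr": the turn, a rotation vector about the world's x, y, z scaled (see below), a list of three; "gripper": the opening in per cent of the stroke, from 0 (shut) to 100 (fully open). A call has 1 to 10 rows; each row is the pose to reach, as a shift and turn from the pose commanded when the call began, turning the shorter way round; what a row does not reach only later rows make up. The controller multiplies each number of a shift by 0.25 m and each number of a turn by 360 degrees. A row lasts 1/12 s, in which the tool goes at most 41.7 mm and 7.16 degrees, less where a joint would pass 70% of its speed; a pose out of reach is approached as far as the arm can. A call with a number of a shift or a turn outside -1 to 1 is refused whole. A call with a gripper value outside its range is refused whole. The fingers move at their own pace and stop on an object; "newtons" is the grip in N (left out, the last holds). Time passes only in rows, so rows that repeat a pose let the fingers close. It gives the time, the measured TCP pose, the force, the opening and the grip force at its end, in the units of the state.
- read_state(): the state, without advancing time (a new reading comes with each control period).
- camera(name): name is "scene" or "side" or "wrist"; returns the picture (420x560x3 uint8, red, green, blue); there is no depth.
- camera_model(name): a dict with "vfov" (degrees; the focal length in pixels is half the picture's height over the tangent of half this angle, whatever the lens; pixels are square), "cx", "cy" (the principal point, pixels), "R" (3x3) and "t" (3): a world point X has camera coordinates R X + t. Camera axes: x right, y down, z forward; pixel columns grow to the right and rows downward; lengths in mm; the calibration is good to about 2 mm. A picture is of the moment at which its call begins: read the wrist's pose just before it. camera_model takes no time and is no camera call; for the wrist camera it gives the pose at the moment of the call.
- sign_off(): hands the job in; it is judged then, once.
The state is a dict: "clock": time; "joints": joint angles; "qd": joint speeds; "effort": joint torques, N m; "eef_pos": TCP position; "eef_rot": TCP orientation; "wrist_force": force on the tool from outside, world axes, zero at the start; "moment": the same for the moment, N m; "finger_gap": finger opening in mm; "finger_force": force on a finger pad.
Only numpy, scipy, OpenCV 4.12 (cv2) and the standard library are available. Lean on these libraries where they do the work, as an engineer would, in place of code of your own. Each camera call takes 0.05 s, during which the arm holds its last target. There are 200 camera calls.

## Task

Get the glass jar ready for refilling: take out its beechwood stopper and set it down in the beige bowl (do not drop it), then fetch the steel funnel from the blue tumbler and lower it gently, spout first, into the jar's mouth, letting go only once its cone is in the mouth, so that it sits centred, upright and fully home. Leave the jar, the bowl, the tumbler and everything else standing where they are.

Things in the scene. Friction and masses are not known exactly. Their poses are not given: they have to be found in the camera images.
- jar: Clear glass storage jar, loose, about 0.48 kg, 96 mm diameter, 150 mm tall, with a plain paper band round it. Shoulder slopes in from 100 mm height to a throat at 134 mm, above which the mouth flares out to the lip. Origin: centre of its underside; z up. Round, so its yaw does not matter.
- jar_mouth (a point): Centre of the jar's lip, 150 mm above its underside. Inside the mouth is a cone: 52 mm diameter at the lip, 37 mm at the throat 13 mm lower (sides 30 degrees off the axis). The lip is 59 mm across outside.
- stopper: Turned beechwood stopper, 80 g, 54 mm tall, loose in the jar's mouth at the start, underside 138 mm above the jar's underside; it lifts straight out. Conical plug 12 mm high (38 to 52 mm wide), flange 60 mm wide from 14 to 19.5 mm, straight round knob 28 mm wide from 19.5 to 54 mm. Origin: centre of the plug's underside; z along the knob.
- stopper_knob (a point): On the stopper's axis 44 mm above its underside, a good height to grip the knob (28 mm wide).
- bowl: Beige ceramic bowl, loose, about 0.38 kg, 136 mm across the rim, 52 mm tall, wall 5 mm, inner floor 6 mm above the table and about 60 mm wide. Origin: centre of its underside; z up.
- tumbler: Small blue stoneware tumbler, loose, about 0.26 kg, 58 mm across the rim, 80 mm tall, wall 4 mm, in which the funnel stands at the start. Origin: centre of its underside.
- funnel: Stainless funnel, 0.11 kg, 87 mm tall, loose, spout down in the tumbler at the start. Spout 14 to 20 mm wide, 30 mm long; cone (sides 30 degrees off the axis) 20 to 62 mm wide, up to 67 mm; upright collar 62 mm wide, 67 to 87 mm. Origin: centre of spout's lower end, z up the axis; 22 to 24 mm above the tumbler's underside at the start, 90 to 92 mm above the jar's underside when fully home.
- funnel_collar (a point): On the funnel's axis 8 mm below the collar's top edge (79 mm above the spout's end), a good height to grip the collar across its 62 mm diameter.
- clip: Small blue plastic bag clip lying on the shelf, 68 x 20 mm, 11 mm high; not part of the job. Origin: centre of its underside.
- scoop: Small steel scoop with a wooden handle lying on the shelf, 147 mm long, 38 mm wide; not part of the job. Origin: middle of its underside.
- amber_jar: Closed amber glass jar with black cap, 60 mm diameter, 92 mm tall; not part of the job. Origin: centre of its underside.
- mill: Wooden pepper mill, 54 mm diameter, 108 mm tall; not part of the job. Origin: centre of its underside.
- ramekin: Small white ramekin, 72 mm across, 36 mm tall; not part of the job. Origin: centre of its underside.
Not all that is in view belongs to the job. Leave any turquoise or yellow look-alike of the jar alone. Of the things that look like the bowl, take the one that is farthest to the robot's right at the start.

How it is judged:
By the outcome, as a careful person would: the job done as asked, in the order asked, and still so for the second after the job is handed in, with the robot touching nothing.
It also fails if it takes over 70 s, if anything falls off the work surface, if the arm or the gripper's body presses on something with over 40 N, if the wrist force passes 120 N, or if a joint passes its speed limit or range.

## Working session

There is one attempt and no reset: what is moved stays moved. The work goes in short steps, Python scripts to look and compute and a tool call to move; the robot and the scene stay as the last step left them, time stands still between calls to the robot, and variables do not carry over. Pictures are saved under pics/ and viewed, at most 10 in all, crops included, and the job is handed in when it is done.

Besides the shell and the picture viewer there is one more tool, called after "Request:" as name(argument=value, ...) on one line, values as JSON. carry_out: Moves the arm, as the interface text tells. Its arguments: {"type":"object","properties":{"slide":{"type":"array","items":{"type":"array","items":{"type":"number","minimum":-1,"maximum":1}}},"dr":{"type":"array","items":{"type":"array","items":{"type":"number","minimum":-1,"maximum":1}}},"gripper":{"type":"array","items":{"type":"number"}},"newtons":{"type":"number"}},"required":["slide","dr","gripper"]}

```bash
mkdir -p pics; ls
python3 - <<'E'
from cell import *
import cv2,numpy as np
for n in("scene","side"):
    im=camera(n); cv2.imwrite(f"pics/{n}0.png",im[:,:,::-1]); m=camera_model(n); print(n,m['vfov'],m['cx'],m['cy'],np.round(m['R'],3).tolist(),np.round(m['t']).tolist(), [k for k in m])
print(read_state())
E
```

```text
pics
scene 57.989859653563 290.09726611350686 206.72657535171646 [[0.724, 0.69, -0.015], [0.555, -0.596, -0.58], [-0.409, 0.411, -0.814]] [-451.0, -201.0, 1240.0] ['vfov', 'cx', 'cy', 'R', 't']
side 46.50061298599462 288.3439688122832 204.22037179460426 [[-0.915, -0.404, 0.01], [-0.317, 0.703, -0.637], [0.25, -0.586, -0.771]] [565.0, 205.0, 1167.0] ['vfov', 'cx', 'cy', 'R', 't']
{'clock': 0.1, 'joints': array([-1.28660137e+00,  3.00410247e-01,  1.52149577e+00, -8.51637870e-06,
        1.32072033e+00, -6.66120968e-02]), 'qd': array([-0.00014233, -0.00184111, -0.00283127,  0.00190159,  0.00103277,
       -0.00070423]), 'effort': array([ 2.19772287e-04, -5.32644296e+01, -3.53284335e+01,  7.08144461e-02,
        2.35041976e-02, -4.07188190e-05]), 'eef_pos': array([ 188.9633609 , -516.37976622,  302.15575323]), 'eef_rot': array([-3.14056071e+00, -6.05742460e-05,  3.50809137e-01]), 'wrist_force': array([ 0.17516409,  0.30445411, -0.57176653]), 'moment': array([-0.02720228,  0.03859236,  0.08111183]), 'finger_force': 0.0, 'finger_gap': 94.29648191560791}
```

View pics/scene0.png

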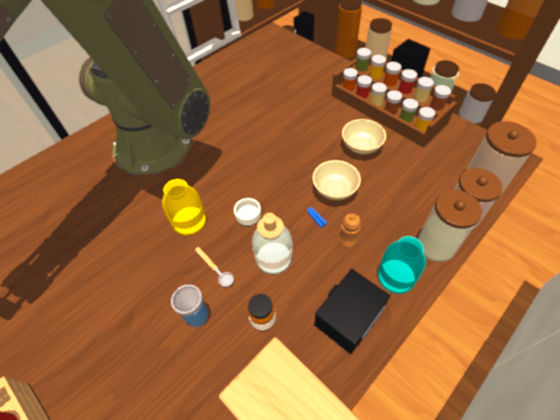

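View pics/side0.png

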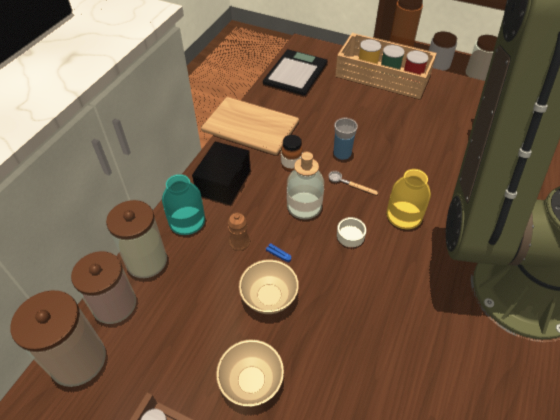

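The beige bowl farthest right (−y) is at scene (336,182) / side (268,290). The jar with its stopper is at scene (271,240) / side (306,185), and the funnel in the blue tumbler at scene (190,303) / side (345,137). Next I'll zoom in.

```bash
cat > h.py <<'E'
import numpy as np, cv2
def K(m): return 210/np.tan(np.radians(m['vfov'])/2)
def ray(m,p):
    d=np.array([(p[0]-m['cx'])/K(m),(p[1]-m['cy'])/K(m),1.]); R=np.array(m['R']);t=np.array(m['t'])
    return -R.T@t, R.T@d
def plane(m,p,z):
    c,d=ray(m,p); return c+d*(z-c[2])/d[2]
def proj(m,X):
    c=np.array(m['R'])@np.array(X,float)+np.array(m['t']); return c[:2]/c[2]*K(m)+[m['cx'],m['cy']]
def tri(ms,ps):
    A=np.zeros((3,3));b=np.zeros(3)
    for m,p in zip(ms,ps):
        c,d=ray(m,p);d/=np.linalg.norm(d);P=np.eye(3)-np.outer(d,d);A+=P;b+=P@c
    X=np.linalg.solve(A,b); return X,[np.round(proj(m,X)-p,1) for m,p in zip(ms,ps)]
E
python3 - <<'E'
from cell import *
from h import *
S,D=camera_model("scene"),camera_model("side")
for n,a,b in [("knobtop",(270,219),(307,157)),("funnelrim",(187,296),(346,126)),("bowlrim",(336,180),(268,284)),("bowl2",(363,136),(250,368)),("jarbase?",(273,265),(305,210)),("amber",(261,304),(291,143)),("ramekin",(247,210),(351,229)),("mill",(351,219),(236,218)),("clip",(317,217),(279,253))]:
    X,r=tri([S,D],[a,b]); print(n,X.round(),r)
a=cv2.imread("pics/scene0.png");b=cv2.imread("pics/side0.png")
c=lambda i,x,y:cv2.resize(i[y:y+75,x:x+100],(400,300),interpolation=cv2.INTER_CUBIC)
cv2.imwrite("pics/z.png",np.vstack([np.hstack([c(a,220,200),c(a,140,270)]),np.hstack([c(b,257,145),c(b,296,105)])]))
E
```

```text
knobtop [582. -21. 186.] [array([-1.1, -0.3]), array([-1. ,  0.3])]
funnelrim [ 555. -251.  111.] [array([-0.7, -0.2]), array([-0.6,  0.2])]
bowlrim [554. 261.  48.] [array([-0.4, -0.1]), array([-0.5,  0.1])]
bowl2 [504. 453.  50.] [array([-0.4, -0.1]), array([-0.6,  0.1])]
jarbase? [583. -28. -26.] [array([-1.1, -0.3]), array([-1.1,  0.2])]
amber [ 677. -149.   87.] [array([-0.5, -0.1]), array([-0.4,  0.1])]
ramekin [435.  23.  31.] [array([-0.5, -0.2]), array([-0.5,  0.2])]
mill [687. 155.  99.] [array([0.1, 0. ]), array([ 0.1, -0. ])]
clip [580. 150.   6.] [array([-1.1, -0.2]), array([-1.2,  0.2])]
```

View pics/z.png

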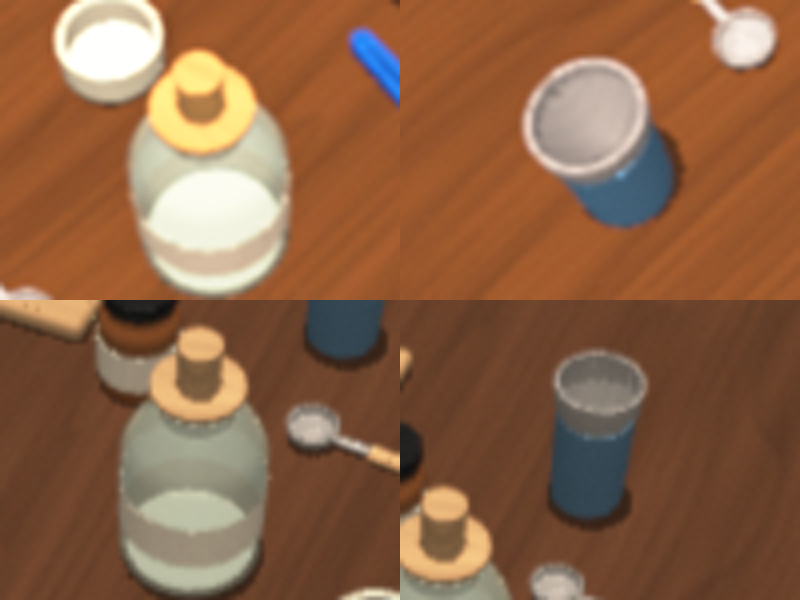

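Crop: the knob top centre is at scene (270,218) / side (307,156). The funnel rim centre is at scene (187,300) / side (346,125), and it stands straight. I'll move above the jar for a wrist view.

Request:
carry_out(slide=[[0.8,0.98,0.4],[0.8,0.98,0.4],[0.8,0.98,0.4],[0.8,0.98,0.4],[0.8,0.98,0.4],[0.8,0.98,0.4],[0.8,0.98,0.4],[0.8,0.98,0.4],[0.8,0.98,0.4],[0.8,0.98,0.4]], dr=[[0,0,0],[0,0,0],[0,0,0],[0,0,0],[0,0,0],[0,0,0],[0,0,0],[0,0,0],[0,0,0],[0,0,0]], gripper=[100,100,100,100,100,100,100,100,100,100])

```text
clock: 0.93
eef_pos: [389.8, -270.2, 402.9]
eef_rot: [3.141, -0.0, 0.354]
wrist_force: [-0.1, -1.2, 0.4]
finger_gap: 93.8
finger_force: 0.0
```

Request:
carry_out(slide=[[0.77,0.98,0],[0.77,0.98,0],[0.77,0.98,0],[0.77,0.98,0],[0.77,0.98,0],[0.77,0.98,0],[0.77,0.98,0],[0.77,0.98,0],[0.77,0.98,0],[0.77,0.98,0]], dr=[[0,0,0],[0,0,0],[0,0,0],[0,0,0],[0,0,0],[0,0,0],[0,0,0],[0,0,0],[0,0,0],[0,0,0]], gripper=[100,100,100,100,100,100,100,100,100,100])

```text
clock: 1.77
eef_pos: [581.7, -27.1, 401.3]
eef_rot: [-3.141, 0.002, 0.351]
wrist_force: [0.5, -0.1, -0.4]
finger_gap: 93.8
finger_force: 0.0
```

Run:
```python
from cell import *
from h import *
s=read_state(); m=camera_model("wrist"); im=camera("wrist"); cv2.imwrite("pics/w1.png",im[:,:,::-1])
print(s['eef_pos'],s['eef_rot'],s['joints'],s['clock']); print(np.round(-np.array(m['R']).T@m['t']),np.round(m['R'],2).tolist(),m['vfov'],m['cx'],m['cy'])
for X in [(582,-21,192),(554,261,52),(555,-251,110)]: print(proj(m,X))
```

```text
[581.68777306 -27.11833674 401.33736457] [-3.14092548e+00  2.04390970e-03  3.51041922e-01] [-1.09387248e-01  3.23419049e-01  1.26467699e+00 -3.10516266e-04
  1.55562413e+00  1.11037288e+00] 1.7667
[659.   1. 485.] [[0.34, -0.94, -0.0], [-0.9, -0.33, 0.28], [-0.26, -0.1, -0.96]] 67.43254863046111 282.95709830650543 213.44384949865676
[277.24260616 208.04416225]
[ 72.26156149 129.25732945]
[437.15906791 268.52301959]
```

View pics/w1.png

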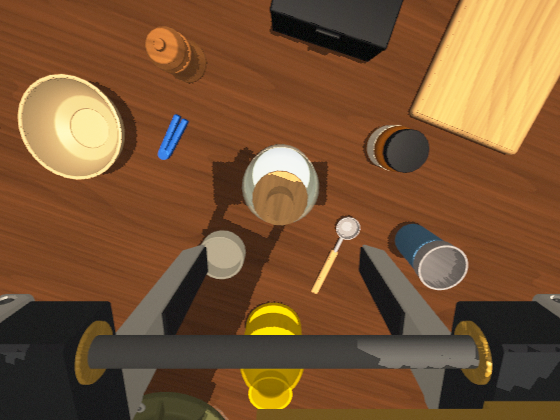

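The wrist view shows the stopper at about (280,198), in the gripper's shadow. The bowl rim is centred at about (72,126) and the funnel rim at about (443,268). I'll fit ellipses.

Run:
```python
from cell import *
from h import *
S,D,W=[camera_model(n) for n in("scene","side","wrist")]
im={n:cv2.imread(f"pics/{f}.png") for n,f in (("s","scene0"),("d","side0"),("w","w1"))}
M={"s":S,"d":D,"w":W}
def blob(n,box,f,z):
    x0,y0,x1,y1=box; c=im[n][y0:y1,x0:x1]; h=cv2.cvtColor(c,cv2.COLOR_BGR2HSV).astype(int)
    k=f(h[...,0],h[...,1],h[...,2]).astype(np.uint8)*255
    k=cv2.morphologyEx(k,cv2.MORPH_OPEN,np.ones((3,3)))
    cs,_=cv2.findContours(k,0,1); q=cv2.convexHull(max(cs,key=cv2.contourArea))+np.array([x0,y0])
    g=np.array([plane(M[n],p[0],z)[:2] for p in q],np.float32); (cx,cy),a,_=cv2.fitEllipse(g)
    print(n,box,"px",cv2.fitEllipse(q)[0],"world",round(cx,1),round(cy,1),"dia",np.round(a,1))
be=lambda h,s,v:(h>12)&(h<35)&(s<170)&(v>110)
blob("w",(5,60,140,190),lambda h,s,v:(h>14)&(v>110),52)
blob("s",(300,155,370,205),lambda h,s,v:(h>14)&(v>110),52)
blob("d",(230,255,305,325),lambda h,s,v:(h>12)&(v>100),52)
blob("w",(412,235,475,300),lambda h,s,v:(s<70)&(v>70),109.5)
blob("s",(165,280,210,320),lambda h,s,v:(s<70)&(v>70),109.5)
for z in (6,0): print("bowl floor", plane(W,(89,128),z).round(1))
for n in "sdw":
  for nm,X in(("knob",(582,-21,192)),): print(n,nm,proj(M[n],X).round(1))
for p,q in (((270.2,218),(307.2,155.8)),((186.7,299.8),(346,125.5))): print(tri([S,D],[p,q]), plane(S,p,192),plane(D,q,192),plane(S,p,109.5),plane(D,q,109.5))
c=lambda i,x,y,w:cv2.resize(i[y:y+w*3//4,x:x+w],(400,300),interpolation=cv2.INTER_CUBIC)
cv2.imwrite("pics/z2.png",np.hstack([np.clip(c(im["w"],230,150,100)*1.5,0,255),c(im["w"],395,220,100)]))
```

```text
w (5, 60, 140, 190) px (69.86895751953125, 126.3434066772461) world 553.9 263.2 dia [134.9 138.3]
s (300, 155, 370, 205) px (336.0426940917969, 179.2701873779297) world 554.0 263.2 dia [136.9 147.9]
d (230, 255, 305, 325) px (268.28857421875, 285.6156005859375) world 551.0 264.0 dia [137.7 141.1]
w (412, 235, 475, 300) px (439.8643493652344, 264.6780090332031) world 559.7 -253.5 dia [64.4 76.4]
s (165, 280, 210, 320) px (186.73089599609375, 300.1206970214844) world 562.0 -255.9 dia [64.3 73.1]
bowl floor [553.2 265.4   6. ]
bowl floor [551.8 268.7   0. ]
s knob [268.7 217.3]
d knob [306.1 155.6]
w knob [276.7 207.5]
(array([582.10747556, -20.77826269, 190.50833694]), [array([-1.3, -0.4]), array([-1.2,  0.3])]) [585.76262336 -20.08916773 192.        ] [579.25604317 -21.56814867 192.        ] [542.98993051  15.41180466 109.5       ] [607.92752313 -99.81645451 109.5       ]
(array([ 557.54487761, -257.1729241 ,  105.94914713]), [array([-1.3, -0.4]), array([-1. ,  0.4])]) [ 602.84487528 -262.69925461  192.        ] [ 530.65591963 -163.51778275  192.        ] [ 562.10285522 -256.03884178  109.5       ] [ 554.50919958 -255.83892786  109.5       ][ WARN:0@0.061] global loadsave.cpp:1063 imwrite_ Unsupported depth image for selected encoder is fallbacked to CV_8U.
```

View pics/z2.png

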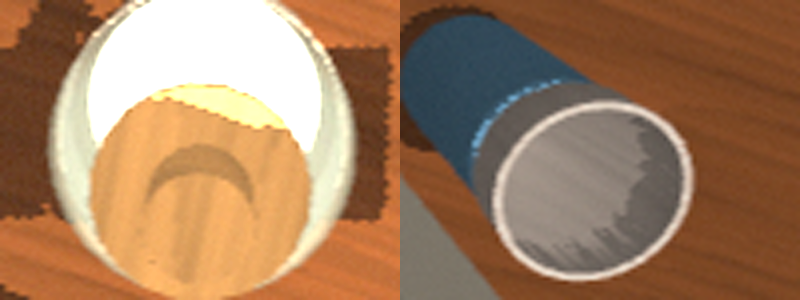

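Run:
```python
from cell import *
from h import *
W=camera_model("wrist")
print(plane(W,(280.2,197.8),157.5),plane(W,(443.4,267.9),110),plane(W,(276.5,210.5),192), plane(camera_model("wrist"),(280,184),0))
print(read_state()['eef_pos'])
```

```text
[584.34706789 -23.44289706 157.5       ] [ 557.99993901 -259.21936654  110.        ] [579.06265823 -21.86021557 192.        ] [569.4543142  -27.03745577   0.        ]
[581.28655692 -27.75180129 401.84065055]
```

Request:
carry_out(slide=[[0.006,0.018,-0.2],[0.006,0.018,-0.41],[0.006,0.018,-0.41],[0.006,0.018,-0.41],[0.006,0.018,-0.41],[0.006,0.018,-0.41]], dr=[[0,0,0],[0,0,0],[0,0,0],[0,0,0],[0,0,0],[0,0,0]], gripper=[60,60,60,60,60,60])

```text
clock: 2.32
eef_pos: [583.2, -23.0, 302.4]
eef_rot: [3.14, -0.003, 0.35]
wrist_force: [1.3, 0.4, 0.0]
finger_gap: 58.4
finger_force: 0.0
```

Run:
```python
from cell import *
from h import *
s=read_state(); m=camera_model("wrist"); im=camera("wrist"); cv2.imwrite("pics/w2.png",im[:,:,::-1])
print(s['eef_pos'],s['eef_rot'],s['finger_gap'])
for X in [(583,-22,192),(583,-22,157.5)]: print(proj(m,X))
np.savez("w2.npz",R=m['R'],t=m['t'])
```

```text
[583.23956581 -23.0322862  302.44259204] [ 3.14021307e+00 -2.66976901e-03  3.49578761e-01] 58.40164247517715
[281.14402144 251.24613214]
[281.32308553 233.74547704]
```

View pics/w2.png

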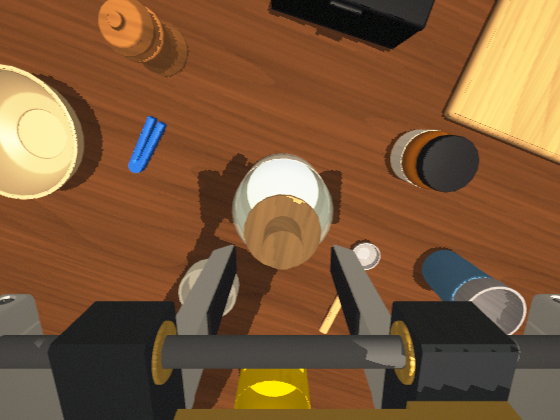

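The stopper flange is centred at (282.5,232.5), within 1 px of the predicted spot and midway between the fingers. I'll descend and grip.

Request:
carry_out(slide=[[0.001,-0.002,-0.1],[0.001,-0.002,-0.16],[0.001,-0.002,-0.16],[0.001,-0.002,-0.16],[0.001,-0.002,-0.16],[0.001,-0.002,-0.16],[0.001,-0.002,-0.16],[0.001,-0.002,-0.16],[0.001,-0.002,-0.16],[0.001,-0.002,-0.16]], dr=[[0,0,0],[0,0,0],[0,0,0],[0,0,0],[0,0,0],[0,0,0],[0,0,0],[0,0,0],[0,0,0],[0,0,0]], gripper=[60,60,60,45,36,33,31,29,25,20], newtons=15)

```text
clock: 3.2
eef_pos: [583.4, -22.4, 260.8]
eef_rot: [3.141, -0.001, 0.351]
wrist_force: [-0.4, 0.4, 3.8]
finger_gap: 28.0
finger_force: 15.0
```

Request:
carry_out(slide=[[0,0,0],[0,0,0],[0,0,0],[0,0,0]], dr=[[0,0,0],[0,0,0],[0,0,0],[0,0,0]], gripper=[20,20,20,20])

```text
clock: 3.53
eef_pos: [583.4, -22.5, 260.8]
eef_rot: [3.141, -0.001, 0.351]
wrist_force: [-0.5, 0.4, 5.5]
finger_gap: 27.7
finger_force: 15.0
```

Request:
carry_out(slide=[[0,0,0.02],[0,0,0.05],[0,0,0.1],[0,0,0.2],[0,0,0.32],[0,0,0.32],[0,0,0.32]], dr=[[0,0,0],[0,0,0],[0,0,0],[0,0,0],[0,0,0],[0,0,0],[0,0,0]], gripper=[20,20,20,20,20,20,20])

```text
clock: 4.12
eef_pos: [583.4, -22.5, 341.9]
eef_rot: [3.14, -0.003, 0.351]
wrist_force: [0.4, 0.1, -0.8]
finger_gap: 27.4
finger_force: 15.0
```

Run:
```python
from cell import *
from h import *
s=read_state(); m=camera_model("wrist"); im=camera("wrist"); cv2.imwrite("pics/w3.png",im[:,:,::-1])
print(s['eef_pos'],s['finger_gap'])
for X in [(583.4,-22.6,100)]: print(proj(m,X))
np.savez("w3.npz",**m)
```

```text
[583.41749867 -22.52435538 341.92015326] 27.440312980546572
[282.68047386 203.25990422]
```

View pics/w3.png

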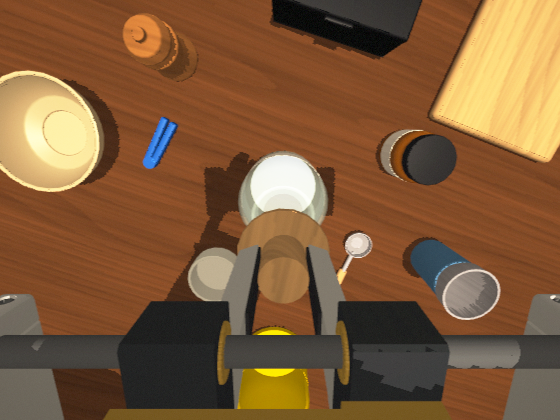

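The stopper is out and held upright. The jar at (283,190) hasn't moved, and its mouth is open.

Request:
carry_out(slide=[[-0.02,0.16,0.0],[-0.06,0.32,0.0],[-0.08,0.48,0],[-0.1,0.64,0],[-0.12,0.8,0],[-0.12,0.96,0],[-0.12,0.96,0],[-0.12,0.96,0],[-0.12,0.96,0]], dr=[[0,0,0],[0,0,0],[0,0,0],[0,0,0],[0,0,0],[0,0,0],[0,0,0],[0,0,0],[0,0,0]], gripper=[20,20,20,20,20,20,20,20,20])

```text
clock: 4.92
eef_pos: [553.1, 217.1, 339.1]
eef_rot: [3.141, 0.002, 0.351]
wrist_force: [-0.1, -0.4, -0.8]
finger_gap: 27.5
finger_force: 15.0
```

Request:
carry_out(slide=[[0,0.1,0],[0,0.184,-0.1],[0,0.184,-0.25],[0,0.184,-0.4],[0,0.184,-0.55],[0,0.184,-0.65],[0,0.184,-0.74],[0,0.184,-0.78],[0,0.184,-0.8],[0,0.184,-0.8]], dr=[[0,0,0],[0,0,0],[0,0,0],[0,0,0],[0,0,0],[0,0,0],[0,0,0],[0,0,0],[0,0,0],[0,0,0]], gripper=[20,20,20,20,20,20,20,20,20,20])

```text
clock: 5.75
eef_pos: [553.5, 262.7, 139.9]
eef_rot: [3.142, 0.001, 0.35]
wrist_force: [0.4, -0.8, -0.5]
finger_gap: 27.6
finger_force: 15.0
```

Request:
carry_out(slide=[[0,0,-0.016],[0,0,-0.032],[0,0,-0.036],[0,0,-0.04],[0,0,-0.044],[0,0,-0.044]], dr=[[0,0,0],[0,0,0],[0,0,0],[0,0,0],[0,0,0],[0,0,0]], gripper=[20,20,20,20,20,20])

```text
clock: 6.25
eef_pos: [553.3, 263.6, 129.3]
eef_rot: [-3.142, -0.0, 0.351]
wrist_force: [0.6, 1.0, 0.1]
finger_gap: 27.5
finger_force: 15.0
```

Request:
carry_out(slide=[[0,0,-0.002],[0,0,-0.004],[0,0,-0.004],[0,0,-0.004]], dr=[[0,0,0],[0,0,0],[0,0,0],[0,0,0]], gripper=[20,20,20,20])

```text
clock: 6.58
eef_pos: [553.5, 263.6, 129.0]
eef_rot: [-3.142, -0.001, 0.351]
wrist_force: [-1.7, -1.7, 5.8]
finger_gap: 28.1
finger_force: 15.0
```

Contact at 5.8 N. I'll release gently.

Request:
carry_out(slide=[[0,0,0],[0,0,0],[0,0,0],[0,0,0],[0,0,0.04],[0,0,0.15],[0,0,0.3],[0,0,0.46],[0,0,0.62],[0,0,0.7]], dr=[[0,0,0],[0,0,0],[0,0,0],[0,0,0],[0,0,0],[0,0,0],[0,0,0],[0,0,0],[0,0,0],[0,0,0]], gripper=[32,36,40,40,40,40,40,40,40,40])

```text
clock: 7.42
eef_pos: [553.5, 263.6, 309.4]
eef_rot: [-3.141, -0.006, 0.351]
wrist_force: [-0.5, -0.4, 1.0]
finger_gap: 37.8
finger_force: 0.0
```

Request:
carry_out(slide=[[0,0,0.1],[0,-0.16,0.1],[0,-0.32,0.1],[0,-0.48,0.1],[0,-0.64,0.1],[0,-0.8,0.1],[0,-0.96,0.1],[0,-0.96,0.1]], dr=[[0,0,0],[0,0,0],[0,0,0],[0,0,0],[0,0,0],[0,0,0],[0,0,0],[0,0,0]], gripper=[100,100,100,100,100,100,100,100])

```text
clock: 8.08
eef_pos: [553.0, 18.0, 329.0]
eef_rot: [3.14, -0.0, 0.346]
wrist_force: [0.6, 0.7, 0.1]
finger_gap: 87.2
finger_force: 0.0
```

Run:
```python
from cell import *
from h import *
s=read_state(); W=camera_model("wrist"); w=camera("wrist")[:,:,::-1]; b=camera("side")[:,:,::-1]
np.savez("w4.npz",**W); cv2.imwrite("pics/w4.png",w)
print(s['eef_pos'],proj(W,(583.4,-22.6,150)),proj(camera_model("side"),(583.4,-22.6,150)))
cv2.imwrite("pics/z4.png",np.hstack([cv2.resize(b[100:350,200:400],(400,500)),cv2.resize(w[80:330,170:370],(400,500))]))
```

```text
[552.96134969  17.9582793  329.0365621 ] [338.99051822 203.65718384] [305.13304802 167.13916321]
```

View pics/z4.png

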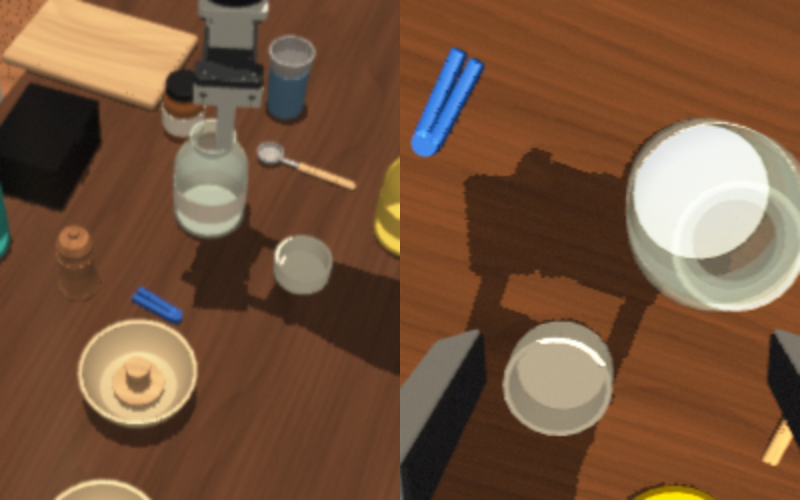

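The stopper stands upright in the bowl. The jar lip is centred at wrist (339,202.5), against (339,203.7) predicted, so the jar hasn't moved. Next is the funnel.

Request:
carry_out(slide=[[0.02,-0.16,0.0],[0.02,-0.32,0],[0.02,-0.48,0],[0.02,-0.64,0],[0.02,-0.8,0],[0.02,-0.96,0],[0.02,-0.96,0],[0.02,-0.96,0]], dr=[[0,0,0],[0,0,0],[0,0,0],[0,0,0],[0,0,0],[0,0,0],[0,0,0],[0,0,0]], gripper=[100,100,100,100,100,100,100,100])

```text
clock: 8.85
eef_pos: [558.5, -216.8, 328.0]
eef_rot: [-3.141, 0.0, 0.35]
wrist_force: [0.1, -0.3, 1.0]
finger_gap: 94.3
finger_force: 0.0
```

Request:
carry_out(slide=[[0,-0.1,0],[0,-0.168,-0.1],[0,-0.168,-0.3],[0,-0.168,-0.3],[0,-0.168,-0.3],[0,-0.168,-0.3]], dr=[[0,0,0],[0,0,0],[0,0,0],[0,0,0],[0,0,0],[0,0,0]], gripper=[100,100,100,100,100,100])

```text
clock: 9.35
eef_pos: [559.1, -257.1, 254.7]
eef_rot: [3.141, -0.001, 0.353]
wrist_force: [0.1, 1.0, 0.7]
finger_gap: 93.9
finger_force: 0.0
```

Run:
```python
from cell import *
from h import *
s=read_state(); W=camera_model("wrist"); w=camera("wrist")[:,:,::-1]
np.savez("w5.npz",**W); cv2.imwrite("pics/w5.png",w)
print(s['eef_pos'],s['finger_gap'],proj(W,(558,-258.5,110)))
```

```text
[ 559.05224959 -257.06984693  254.72285523] 93.86753282187183 [284.13754955 235.44237248]
```

View pics/w5.png

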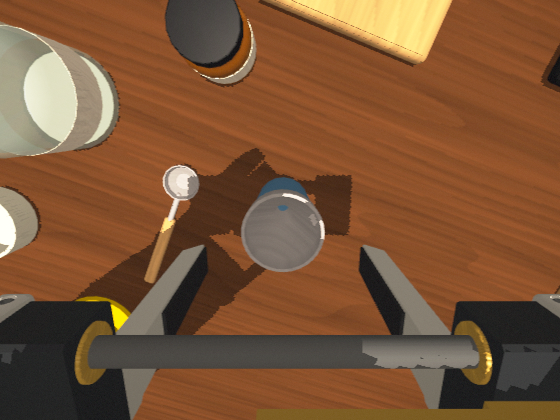

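Run:
```python
from h import *
W=dict(np.load("w5.npz"))
im=cv2.imread("pics/w5.png")[185:280,230:335]; h=cv2.cvtColor(im,cv2.COLOR_BGR2HSV)
k=((h[...,1]<80)&(h[...,2]>80)).astype(np.uint8)*255; k=cv2.morphologyEx(k,cv2.MORPH_CLOSE,np.ones((7,7)))
cs,_=cv2.findContours(k,0,1); q=cv2.convexHull(max(cs,key=cv2.contourArea))+np.array([230,185])
print(cv2.boundingRect(q))
for p in (cv2.fitEllipse(q)[0],(283,231.5)): print(p,plane(W,p,110))
g=np.array([plane(W,p[0],110)[:2] for p in q],np.float32); print(cv2.fitEllipse(g))
```

```text
(241, 189, 84, 83)
(282.38348388671875, 230.3222198486328) [ 561.44949574 -255.79935355  110.        ]
(283, 231.5) [ 560.71514202 -256.57178037  110.        ]
((560.2254638671875, -256.2373352050781), (63.48398208618164, 67.23432922363281), 105.88626098632812)
```

The funnel rim is centred at (283,231.5), which gives (560.5,−256.5). I'll descend and grip.

Request:
carry_out(slide=[[0.009,0.008,-0.1],[0.009,0.008,-0.2],[0.009,0.008,-0.26],[0.009,0.008,-0.286],[0.009,0.008,-0.286],[0.009,0.008,-0.286],[0.009,0.008,-0.286],[0.009,0.008,-0.286],[0.009,0.008,-0.286],[0.009,0.008,-0.286]], dr=[[0,0,0],[0,0,0],[0,0,0],[0,0,0],[0,0,0],[0,0,0],[0,0,0],[0,0,0],[0,0,0],[0,0,0]], gripper=[100,100,100,100,90,80,73,70,68,66], newtons=12)

```text
clock: 10.23
eef_pos: [560.7, -256.5, 182.5]
eef_rot: [3.141, -0.001, 0.351]
wrist_force: [0.1, 1.7, 3.8]
finger_gap: 63.6
finger_force: 12.0
```

Request:
carry_out(slide=[[0,0,0],[0,0,0],[0,0,0],[0,0,0],[0,0,0]], dr=[[0,0,0],[0,0,0],[0,0,0],[0,0,0],[0,0,0]], gripper=[64,60,56,56,56])

```text
clock: 10.65
eef_pos: [560.7, -256.5, 182.3]
eef_rot: [3.141, -0.001, 0.351]
wrist_force: [-0.3, 1.9, 5.7]
finger_gap: 63.7
finger_force: 12.0
```

Request:
carry_out(slide=[[0,0,0.02],[0,0,0.06],[0,0,0.12],[0,0,0.2],[0,0,0.3],[0,0,0.44],[0,0,0.6],[0,0,0.68],[0,0,0.68]], dr=[[0,0,0],[0,0,0],[0,0,0],[0,0,0],[0,0,0],[0,0,0],[0,0,0],[0,0,0],[0,0,0]], gripper=[56,56,56,56,56,56,56,56,56])

```text
clock: 11.4
eef_pos: [560.8, -256.7, 358.0]
eef_rot: [3.135, -0.006, 0.351]
wrist_force: [-0.4, -0.2, -0.3]
finger_gap: 63.5
finger_force: 12.0
```

Run:
```python
from cell import *
from h import *
s=read_state(); a=camera("scene")[:,:,::-1]; b=camera("side")[:,:,::-1]; W=camera_model("wrist");w=camera("wrist")[:,:,::-1]
cv2.imwrite("pics/a6.png",a);cv2.imwrite("pics/b6.png",b);cv2.imwrite("pics/w6.png",w);np.savez("w6.npz",**W)
S,D=camera_model("scene"),camera_model("side")
e=s['eef_pos'];print(e,s['finger_gap'])
tb=e-[0,0,78+79];tp=e-[0,0,70]
ps=[proj(m,X).round(1) for m in (S,D,W) for X in (tp,tb)];print(ps)
def c(i,p):
    x,y=int(p[0])-50,int(p[1])-25; x=max(x,0);y=max(y,0); print(x,y); j=i[y:y+100,x:x+100]; return cv2.resize(j,(400,400),interpolation=cv2.INTER_CUBIC)
cv2.imwrite("pics/z6.png",np.hstack([np.vstack([c(a,ps[0])[50:350],c(b,ps[2])[50:350]]),cv2.resize(w[150:420,190:370],(400,600))]))
```

```text
[ 560.81264583 -256.73295742  357.95050956] 63.54973735567368
[array([161.9, 261.2]), array([174.9, 281.8]), array([350.9,  70.9]), array([347.4,  98.5]), array([283.7, 285.2]), array([283.3, 230.4])]
111 236
300 45
```

View pics/z6.png

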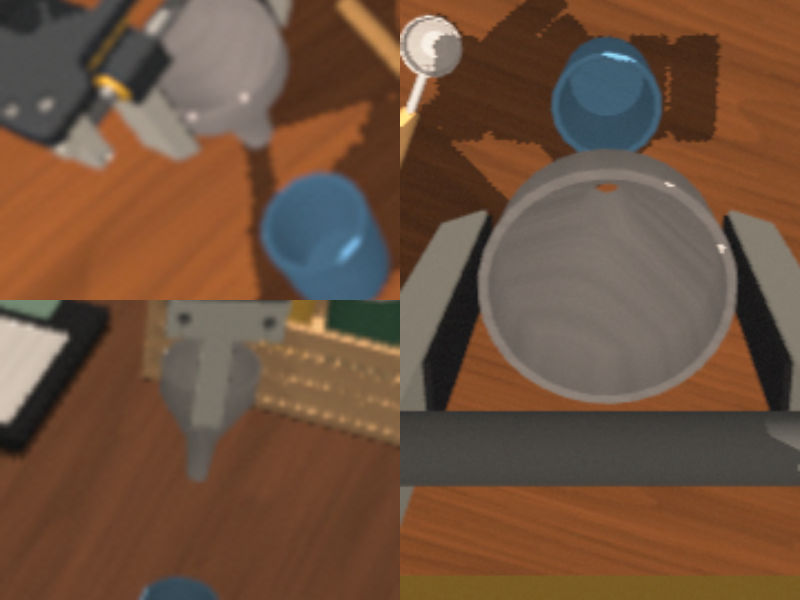

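All ten views are used. The last one shows the funnel held upright between the fingers, with the rim centre at wrist (284,278.5) and the spout hole at (283,234), and the tumbler still standing. Next I'll get the funnel's offset and tilt in the hand.

Run:
```python
from cell import *
from h import *
W=dict(np.load("w6.npz")); c=-W['R'].T@W['t']
W5=dict(np.load("w5.npz")); c5=-W5['R'].T@W5['t']
s=read_state(); print(s['eef_pos'],s['eef_rot'],s['finger_gap'])
tz=254.7+(c[2]-c5[2]); print("tcp xy,z at w6",np.array([559.05,-257.07,0])+(c-c5),tz)
rz=tz-72.5
im=cv2.imread("pics/w6.png")[215:335,215:355]; h=cv2.cvtColor(im,cv2.COLOR_BGR2HSV)
print("rim",plane(W,(283.8,278.5),rz))
for p in ((226.2,278.5),(341.5,278.5),(283.8,225.6),(283.8,331.3)): print(plane(W,p,rz).round(1))
print("hole",[plane(W,(283.2,234.2),rz-d).round(1).tolist() for d in (57,87)])
a=cv2.imread("pics/a6.png");b=cv2.imread("pics/b6.png");S,D=camera_model("scene"),camera_model("side")
print(tri([S,D],[(175.5,284),(349.8,100)]))
```

```text
[ 560.23071241 -256.43616867  350.68444188] [-3.14054879e+00  1.04459609e-03  3.50717684e-01] 63.4826072841959
tcp xy,z at w6 [ 560.40390035 -256.60696701   97.33081388] 352.030813884572
rim [ 560.33278502 -257.02178651  279.53081388]
[ 549.5 -227.3  279.5]
[ 571.2 -286.8  279.5]
[ 589.  -246.5  279.5]
[ 528.6 -268.6  279.5]
hole [[565.1, -255.0, 222.5], [555.0, -258.8, 192.5]]
(array([ 557.59783246, -259.66425506,  193.2250184 ]), [array([-1.8, -0.6]), array([-1.2,  0.5])])
```

Rim and spout axis both sit on the TCP axis within about 0.5 mm, so the funnel is upright. I'll carry it over the jar at about (583.7,−22.5).

Request:
carry_out(slide=[[0.092,0.12,0],[0.092,0.26,0],[0.092,0.4,0],[0.092,0.54,0],[0.092,0.68,0],[0.092,0.82,0],[0.092,0.9,0],[0.092,0.936,0],[0.092,0.936,0],[0.092,0.936,0]], dr=[[0,0,0],[0,0,0],[0,0,0],[0,0,0],[0,0,0],[0,0,0],[0,0,0],[0,0,0],[0,0,0],[0,0,0]], gripper=[56,56,56,56,56,56,56,56,56,56])

```text
clock: 12.38
eef_pos: [583.5, -23.1, 350.8]
eef_rot: [-3.141, 0.001, 0.351]
wrist_force: [0.0, -0.4, -0.9]
finger_gap: 63.4
finger_force: 12.0
```

Request:
carry_out(slide=[[0,0,-0.04],[0,0,-0.1],[0,0,-0.16],[0,0,-0.22],[0,0,-0.28],[0,0,-0.32],[0,0,-0.35],[0,0,-0.37],[0,0,-0.37],[0,0,-0.37]], dr=[[0,0,0],[0,0,0],[0,0,0],[0,0,0],[0,0,0],[0,0,0],[0,0,0],[0,0,0],[0,0,0],[0,0,0]], gripper=[56,56,56,56,56,56,56,56,56,56])

```text
clock: 13.22
eef_pos: [583.6, -22.7, 259.5]
eef_rot: [3.141, -0.0, 0.351]
wrist_force: [-0.1, 0.4, -0.8]
finger_gap: 63.5
finger_force: 12.0
```

Request:
carry_out(slide=[[0,0,-0.008],[0,0,-0.014],[0,0,-0.02],[0,0,-0.02],[0,0,-0.02]], dr=[[0,0,0],[0,0,0],[0,0,0],[0,0,0],[0,0,0]], gripper=[56,56,56,56,56])

```text
clock: 13.63
eef_pos: [583.5, -22.5, 254.3]
eef_rot: [3.142, -0.0, 0.351]
wrist_force: [0.1, 0.1, -0.7]
finger_gap: 63.8
finger_force: 12.0
```

Request:
carry_out(slide=[[0,0,-0.004],[0,0,-0.008],[0,0,-0.008],[0,0,-0.008]], dr=[[0,0,0],[0,0,0],[0,0,0],[0,0,0]], gripper=[56,56,56,56])

```text
clock: 13.97
eef_pos: [583.7, -22.5, 252.5]
eef_rot: [3.141, -0.001, 0.351]
wrist_force: [1.9, 0.4, 3.8]
finger_gap: 63.8
finger_force: 12.0
```

Contact, with a +x push: the funnel is slightly on the −x side. I'll nudge it +x and continue.

Request:
carry_out(slide=[[0.003,0.001,0],[0.003,0.001,-0.002],[0.003,0.001,-0.004],[0.003,0.001,-0.004]], dr=[[0,0,0],[0,0,0],[0,0,0],[0,0,0]], gripper=[56,56,56,56])

```text
clock: 14.3
eef_pos: [584.4, -22.3, 251.3]
eef_rot: [3.141, -0.0, 0.351]
wrist_force: [1.8, 0.7, 4.3]
finger_gap: 63.6
finger_force: 12.0
```

Request:
carry_out(slide=[[0.003,0.001,0],[0.003,0.001,-0.002],[0.003,0.001,-0.004],[0.003,0.001,-0.004]], dr=[[0,0,0],[0,0,0],[0,0,0],[0,0,0]], gripper=[56,56,56,56])

```text
clock: 14.63
eef_pos: [585.2, -21.9, 250.7]
eef_rot: [3.141, -0.001, 0.351]
wrist_force: [1.3, 1.0, 8.3]
finger_gap: 63.2
finger_force: 12.0
```

The force is now axial (8 N) at the expected home height, so I'll release slowly.

Request:
carry_out(slide=[[0,0,0],[0,0,0],[0,0,0],[0,0,0],[0,0,0],[0,0,0]], dr=[[0,0,0],[0,0,0],[0,0,0],[0,0,0],[0,0,0],[0,0,0]], gripper=[69,72,76,82,90,98])

```text
clock: 15.13
eef_pos: [584.9, -22.0, 249.9]
eef_rot: [-3.141, 0.0, 0.351]
wrist_force: [-0.5, -0.9, 0.4]
finger_gap: 87.5
finger_force: 0.0
```

Request:
carry_out(slide=[[0,0,0.05],[0,0,0.15],[0,0,0.3],[0,0,0.45],[0,0,0.5],[0,0,0.5],[0,0,0.5],[0,0,0.5],[0,0,0.5]], dr=[[0,0,0],[0,0,0],[0,0,0],[0,0,0],[0,0,0],[0,0,0],[0,0,0],[0,0,0],[0,0,0]], gripper=[98,98,98,98,98,98,98,98,98])

```text
clock: 15.88
eef_pos: [584.8, -22.0, 373.4]
eef_rot: [-3.14, 0.003, 0.351]
wrist_force: [0.7, 0.2, 1.0]
finger_gap: 92.2
finger_force: 0.0
```

Run:
```python
from cell import *
from h import *
W=camera_model("wrist"); w=camera("wrist")[:,:,::-1]; cv2.imwrite("pics/w7.png",w)
print(read_state()['eef_pos'])
for z in (178,150): 
  c=proj(W,(584,-22.5,z)); print(z,c)
c=proj(W,(584,-22.5,178)).astype(int)
h=cv2.cvtColor(w,cv2.COLOR_BGR2HSV).astype(int); g=cv2.cvtColor(w,cv2.COLOR_BGR2GRAY)
# edges along rays from rim centre
for row in (c[1]-15,c[1],c[1]+15): 
  print(row,' '.join(f"{x}:{g[row,x]},{h[row,x,1]}" for x in list(range(c[0]-62,c[0]-36,2))),'|',' '.join(f"{x}:{g[row,x]},{h[row,x,1]}" for x in range(c[0]+36,c[0]+62,2)))
col=c[0]; print(' '.join(f"{y}:{g[y,col]},{h[y,col,1]}" for y in list(range(c[1]-75,c[1]-20,2))+list(range(c[1]+30,c[1]+62,2))))
```

```text
[584.88642035 -21.99949915 373.6347103 ]
178 [283.39244353 215.42351826]
150 [283.38341178 207.49434008]
200 221:52,165 223:52,164 225:46,183 227:47,176 229:48,170 231:49,168 233:51,167 235:48,174 237:49,169 239:52,171 241:47,172 243:96,75 245:150,52 | 319:165,35 321:155,49 323:120,61 325:53,162 327:56,159 329:53,164 331:91,181 333:86,184 335:83,182 337:86,175 339:86,175 341:87,181 343:85,177
215 221:52,159 223:50,162 225:91,183 227:90,178 229:87,180 231:87,181 233:81,179 235:81,181 237:81,181 239:83,178 241:86,179 243:87,178 245:88,179 | 319:103,137 321:92,177 323:93,175 325:95,183 327:95,182 329:92,184 331:91,181 333:89,183 335:92,183 337:97,182 339:98,180 341:100,173 343:98,181
230 221:49,177 223:47,182 225:50,162 227:48,160 229:47,170 231:49,168 233:46,188 235:49,187 237:48,166 239:82,179 241:85,177 243:88,180 245:84,178 | 319:92,182 321:90,179 323:93,180 325:94,181 327:94,181 329:94,182 331:94,183 333:91,178 335:89,177 337:88,180 339:89,180 341:70,177 343:59,126
140:90,176 142:84,176 144:89,178 146:95,178 148:98,148 150:138,68 152:155,55 154:233,2 156:236,3 158:240,3 160:243,3 162:246,4 164:247,4 166:247,4 168:247,4 170:247,4 172:247,4 174:248,6 176:247,6 178:246,5 180:96,38 182:241,21 184:108,36 186:94,33 188:97,39 190:95,33 192:96,38 194:170,29 245:104,37 247:125,40 249:81,180 251:82,171 253:81,182 255:86,182 257:85,188 259:94,182 261:87,184 263:90,182 265:86,184 267:89,176 269:89,179 271:82,180 273:83,183 275:81,180
```

Run:
```python
from cell import *
from h import *
from scipy.optimize import least_squares as ls
W=camera_model("wrist"); w=camera("wrist")[:,:,::-1].copy(); s=read_state(); print(s['eef_pos'])
h=cv2.cvtColor(w,cv2.COLOR_BGR2HSV).astype(int)
cx,cy=283,215; P=[]
for a in np.radians(np.arange(0,181,5)):   # rays to lower half, where table is behind the rim
    for r in np.arange(46,20,-.5):
        x,y=cx+r*np.cos(a),cy+r*np.sin(a)
        if h[int(round(y)),int(round(x)),1]<100: P.append((x,y));break
P=np.array(P)
for z in (174,176,178,180,182):
    G=np.array([plane(W,p,z)[:2] for p in P])
    r=ls(lambda v:np.hypot(*(G-v[:2]).T)-v[2],[584,-22,31],loss='soft_l1'); print(z,r.x.round(1),"rms",np.sqrt(np.mean(r.fun**2)).round(2))
S,D=camera_model("scene"),camera_model("side")
a=camera("scene")[:,:,::-1];b=camera("side")[:,:,::-1];cv2.imwrite("pics/a7.png",a);cv2.imwrite("pics/b7.png",b)
for n,m,i in(("scene",S,a),("side",D,b)):
    p=proj(m,(584,-22.5,178)); H=cv2.cvtColor(i,cv2.COLOR_BGR2HSV); print(n,p.round(1),proj(m,(584,-22.5,150)).round(1))
    x,y=p.astype(int)
    for c in (x-6,x,x+6): print(c,[(r,int(H[r,c,1]),int(H[r,c,2])) for r in range(y-18,y+14)])
```

```text
[584.94026445 -21.97704368 373.93232252]
174 [583.1 -22.6  32.6] rms 0.42
176 [583.6 -22.4  32.4] rms 0.42
178 [584.2 -22.1  32.2] rms 0.42
180 [584.7 -21.9  31.9] rms 0.41
182 [585.3 -21.7  31.7] rms 0.41
scene [269.2 221.7] [270.  228.4]
263 [(203, 179, 145), (204, 179, 145), (205, 180, 146), (206, 182, 144), (207, 182, 146), (208, 183, 146), (209, 174, 141), (210, 110, 125), (211, 43, 135), (212, 34, 144), (213, 33, 145), (214, 35, 146), (215, 35, 147), (216, 32, 150), (217, 34, 151), (218, 35, 152), (219, 34, 149), (220, 33, 147), (221, 35, 146), (222, 33, 145), (223, 33, 146), (224, 35, 145), (225, 33, 145), (226, 36, 142), (227, 33, 140), (228, 33, 138), (229, 35, 138), (230, 34, 144), (231, 34, 163), (232, 35, 160), (233, 35, 144), (234, 35, 133)]
269 [(203, 180, 153), (204, 179, 155), (205, 179, 157), (206, 182, 160), (207, 181, 163), (208, 169, 164), (209, 115, 160), (210, 57, 152), (211, 34, 148), (212, 33, 148), (213, 34, 151), (214, 32, 152), (215, 33, 153), (216, 33, 153), (217, 35, 154), (218, 33, 153), (219, 36, 154), (220, 35, 153), (221, 35, 153), (222, 35, 153), (22
[... 1597 characters left out ...]
8), (162, 33, 109), (163, 35, 108), (164, 37, 111), (165, 35, 109), (166, 35, 109), (167, 33, 108), (168, 36, 107), (169, 35, 102), (170, 31, 98), (171, 34, 97), (172, 35, 96)]
311 [(141, 104, 110), (142, 114, 110), (143, 126, 107), (144, 148, 105), (145, 151, 105), (146, 150, 107), (147, 153, 108), (148, 153, 107), (149, 148, 107), (150, 135, 106), (151, 89, 103), (152, 38, 100), (153, 36, 100), (154, 33, 101), (155, 35, 101), (156, 37, 103), (157, 34, 105), (158, 34, 105), (159, 32, 105), (160, 33, 107), (161, 33, 107), (162, 35, 108), (163, 36, 107), (164, 34, 106), (165, 36, 107), (166, 32, 104), (167, 34, 105), (168, 34, 104), (169, 30, 101), (170, 34, 98), (171, 32, 97), (172, 32, 96)]
```

Run:
```python
from cell import *
from h import *
t=np.linspace(0,2*np.pi,361)
for n,o in(("scene",209.2),("side",150.2)):
    m=camera_model(n)
    for z in (174,178,182): print(n,z,round(min(proj(m,(584+31.8*np.cos(a),-22.4+31.8*np.sin(a),z))[1] for a in t),1),"obs",o)
s=read_state(); print(s['clock'],s['finger_gap'],s['wrist_force'])
```

```text
scene 174 211.0 obs 209.2
scene 178 210.0 obs 209.2
scene 182 209.0 obs 209.2
side 174 151.1 obs 150.2
side 178 150.0 obs 150.2
side 182 148.8 obs 150.2
16.0833 92.06136879892094 [-0.75592167 -0.55850197  0.18081291]
```

```bash
python3 -c "
from cell import *
print(sign_off())"
```

```text
the job is handed in; nothing more can be done
None
```

I set the stopper down upright in the beige bowl and seated the funnel in the jar's mouth, measured centred and level with its rim at home height; the job was handed in after about 16 s of the 70 s, and no verdict came back.

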